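# Count to the third gap and push the spice jar in

## Robot

A 6-joint arm with a two-finger parallel gripper is mounted at the origin on a cart in front of the work surface, level with it; the furniture and walls round the work are solid. World frame = base frame: x ahead of the robot, y to its left, z up, the work surface at z = 0. Lengths are in m, angles in rad, forces in N, time in s.
With the tool pointing down it reaches from about 0.375 to 0.9 m from the base axis. Payload 3.1 kg.
Tool frame: the origin (TCP) lies where the fingers leave the gripper's body, on its centre line; the fingertips stand 70 mm ahead of it and the grasp point (between the pads) lies 51 mm ahead of it; z points along the fingers, y is the line along which they close (so a half turn about z gives the same grasp; the last joint's range is limited). The gripper opens to 87 mm and grips with 3 to 60 N. Pads are 19 mm wide; open, the fingers measure 117 mm over their backs; the gripper's body (75 mm by 190 mm) begins 51 mm behind the grasp point.
Start: joints at [-0.178, 0.527, 1.433, -0, 1.181, -0.178], TCP at [0.625, 0, 0.292] pointing down, gripper open.
Joint ranges: [-3.08, 3.08], [-0.75, 2.2], [0.22, 2.44], [-1.43, 4.57], [0, 2.65], [-2.85, 2.85]. Speed limits (rad/s): [2.79, 2.79, 3.14, 3.14, 3.14, 3.14].

## Interface

Orientations are given as a unit quaternion [x, y, z, w].
In Python, from rig import robot gives the robot as it stands.
- The arm moves only by the tool send_rows, never from a script. Its argument "deltas" is text: rows parted by semicolons, each of 7 numbers parted by spaces: the shift along the tool's x, y, z in mm, then the turn, a rotation vector about the tool's x, y, z in degrees, then the opening, from 0 (shut) to 1 (fully open). A call has 1 to 10 rows; each row shifts and turns the commanded pose from where the row before left it, along the tool's axes as they then stand; what a row does not reach is not made up. A row lasts 1/8 s, in which the tool goes at most 62.5 mm and 10.7 degrees, less where a joint would pass 70% of its speed; a pose out of reach is approached as far as the arm can. A call is refused whole if a number of a shift passes 62.5 or a number of a turn 10.7, either way. A call with a gripper value outside its range is refused whole. The fingers move at their own pace and stop on an object; "newtons" is the grip in N (left out, the last holds). Time passes only in rows, so rows that do not move let the fingers close. It gives the time, the measured TCP pose, the force, the opening and the grip force at its end, in the units of the state.
- robot.get_obs(): the state, without advancing time (a new reading comes with each control period).
- robot.camera(name): name is "scene" or "side" or "wrist"; returns a dict with "image" (400x640x3 uint8, red, green, blue), "depth" (400x640 float32, m along the optical axis (not along the pixel's ray), 0 where there is no reading), "fovy" (degrees; the focal length in pixels is half the picture's height over the tangent of half this angle, whatever the lens; pixels are square), "cx", "cy" (the principal point, pixels), "rvec" (rotation vector, rad) and "tvec" (3), from world to camera coordinates, as OpenCV has them. Camera axes: x right, y down, z forward; pixel columns grow to the right and rows downward; lengths in m; the calibration is good to about 2 mm. A picture is of the moment at which its call begins.
- robot.hand_in(): hands the job in; it is judged then, once.
Trained networks look in the newest picture that a camera, given by its name, has taken for a name from the list of things; names that differ only in an ending like _2 or _b are one class to them, and where a whole thing is asked for, a point or a joint stands for the part that bears it (a point fixed in the world has none). Each returns a list of dicts, best first, with "p" (0 to 1); they miss things now and then, are a little off and sometimes report something else, mostly with a low value. They report only what shows in the picture. A call takes as long as a camera call. They do not tell look-alikes from the thing itself.
- robot.find_in(camera, thing): "box" ([left, top, right, bottom] in pixels, round what is visible of it).
- robot.cut_out(camera, thing): "region" (400x640 bool, what is visible of it) and "box" ([left, top, right, bottom] in pixels, round what is visible of it).
The state is a dict: "time": time; "q": joint angles; "joint_velocities": joint speeds; "joint_torque": joint torques, N m; "position": TCP position; "tool_rot": TCP orientation; "ft_force": force on the tool from outside, world axes, zero at the start; "moment": the same for the moment, N m; "grip_width": finger opening in m; "grip_force": force on a finger pad.
Only numpy, scipy, OpenCV 4.12 (cv2) and the standard library are available. Lean on these libraries where they do the work, as an engineer would, in place of code of your own. Each camera call takes 0.05 s, during which the arm holds its last target. There are 200 camera calls.

## Task

Count the gaps of the spice rack from its red end: run a fingertip along the steel rail, touching the rail section of the first gap, then of the second, then of the third. Then push the green-capped jar along the worktop, without lifting it or knocking it over, into that third gap until it is wholly inside between the dividers, and take the hand away. Leave the two other jars beside the rack where they are.

Things in the scene. Friction and masses are not known exactly. Their poses are not given: they have to be found in the camera images.
- rack: Fixed wooden spice rack; origin under its middle, x from its open front to its back, y left, z up. Seven dividers (8 mm thick, 40 mm high, front ends at x = -30 mm) part six gaps, 52 mm wide, centred at y = +150, +90, +30, -30, -90, -150 mm, open above and in front, floored by the worktop, closed by a stop bar at x = +20 mm (34 mm high). A steel rail runs along the back
- red_end: Fixed red end board of the rack (14 x 72 x 50 mm high); counting starts at this end. Origin under its middle, at rack y = +191 or -191 mm; the other end board is white
- jar_center (a point): Centre (half-way up, 41.5 mm above the worktop) of the loose spice jar with the bright green cap, standing on the worktop in front of the rack: upright, round, 39 mm in diameter, 83 mm tall, about 0.1 kg; smooth glass that slides (friction about 0.35) when pushed below mid-height and tips when pushed near the cap. z is its axis
- jar_red: Bystander: red-capped spice jar, 39 mm in diameter, 91 mm tall, loose, standing on the worktop just left of the rack; origin under its middle
- jar_grey: Bystander: pale-grey-capped spice jar, 41 mm in diameter, 100 mm tall, loose, standing on the worktop just left of the rack; origin under its middle
- rail_a: Section of the dark steel rail behind gap 1 from the left (rack y = +150 mm): fixed, 57 mm long along rack y, 16 mm wide, 10 mm thick; origin at the middle of its top face, 50 mm above the worktop, at rack x = +30 mm. 3 mm grooves over the dividers part the sections
- rail_b: Section of the dark steel rail behind gap 2 from the left (rack y = +90 mm): fixed, 57 mm long along rack y, 16 mm wide, 10 mm thick; origin at the middle of its top face, 50 mm above the worktop, at rack x = +30 mm. 3 mm grooves over the dividers part the sections
- rail_c: Section of the dark steel rail behind gap 3 from the left (rack y = +30 mm): fixed, 57 mm long along rack y, 16 mm wide, 10 mm thick; origin at the middle of its top face, 50 mm above the worktop, at rack x = +30 mm. 3 mm grooves over the dividers part the sections
- rail_d: Section of the dark steel rail behind gap 4 from the left (rack y = -30 mm): fixed, 57 mm long along rack y, 16 mm wide, 10 mm thick; origin at the middle of its top face, 50 mm above the worktop, at rack x = +30 mm. 3 mm grooves over the dividers part the sections
- rail_e: Section of the dark steel rail behind gap 5 from the left (rack y = -90 mm): fixed, 57 mm long along rack y, 16 mm wide, 10 mm thick; origin at the middle of its top face, 50 mm above the worktop, at rack x = +30 mm. 3 mm grooves over the dividers part the sections
- rail_f: Section of the dark steel rail behind gap 6 from the left (rack y = -150 mm): fixed, 57 mm long along rack y, 16 mm wide, 10 mm thick; origin at the middle of its top face, 50 mm above the worktop, at rack x = +30 mm. 3 mm grooves over the dividers part the sections
- jar: The same green-capped jar; origin under its middle, on the worktop at the start
Not all that is in view belongs to the job. Leave any blue or purple look-alike of the jar alone.

How it is judged:
On the way, in this order (a step that is already met when the one before it is completed fails the run):
1. a fingertip touches the rail section of the first gap from the red end (((y of red_end in the frame of rack above 0 m and contact force between the fingers and rail_a above 0.2 N) or (y of red_end in the frame of rack below 0 m and contact force between the fingers and rail_f above 0.2 N))), for 0.05 s.
2. it has moved on and touches the section of the second gap, no longer the first (((y of red_end in the frame of rack above 0 m and contact force between the fingers and rail_b above 0.2 N and contact force between the fingers and rail_a below 0.05 N) or (y of red_end in the frame of rack below 0 m and contact force between the fingers and rail_e above 0.2 N and contact force between the fingers and rail_f below 0.05 N))), for 0.05 s.
3. it has moved on and touches the section of the third gap, no longer the second (((y of red_end in the frame of rack above 0 m and contact force between the fingers and rail_c above 0.2 N and contact force between the fingers and rail_b below 0.05 N) or (y of red_end in the frame of rack below 0 m and contact force between the fingers and rail_d above 0.2 N and contact force between the fingers and rail_e below 0.05 N))), for 0.05 s.
4. the green-capped jar stands wholly inside the third gap (((y of red_end in the frame of rack above 0 m and y of jar_center in the frame of rack between 0.015 and 0.045 m) or (y of red_end in the frame of rack below 0 m and y of jar_center in the frame of rack between -0.045 and -0.015 m)) and x of jar_center in the frame of rack between -0.014 and 0.015 m and angle between jar_center's own z axis and vertical below 0.1 rad and height (world z) of jar_center below 0.047 m), for 0.2 s.
At the end, for the whole second after the job is handed in: The green-capped jar stands upright (within 0.1 rad) and at rest on the worktop in the third gap from the red end, its centre at most 14 mm in front of the rack's middle (not sticking out of the gap). The two other jars are within 20 mm of where they stood (all of step 4 and linear speed of jar below 0.02 m/s and distance of each of jar_red, jar_grey from where it was at the start of the episode below 0.02 m); the robot touches nothing.
It fails at once if the green-capped jar is lifted off the worktop (height (world z) of jar_center above 0.055 m).
It fails at once if the green-capped jar is knocked over (angle between jar_center's own z axis and vertical above 0.6 rad).
It fails at once if the red-capped jar is disturbed (moved over 20 mm) (distance of jar_red from where it was at the start of the episode above 0.02 m).
It fails at once if the grey-capped jar is disturbed (moved over 20 mm) (distance of jar_grey from where it was at the start of the episode above 0.02 m).
It also fails if it takes over 72 s, if anything falls off the work surface, if the arm or the gripper's body presses on something with over 40 N, if the wrist force passes 120 N, or if a joint passes its speed limit or range.

## Working session

There is one attempt and no reset: what is moved stays moved. The work goes in short steps, Python scripts to look and compute and a tool call to move; the robot and the scene stay as the last step left them, time stands still between calls to the robot, and variables do not carry over. Pictures are saved under pics/ and viewed, at most 10 in all, crops included, and the job is handed in when it is done.

Besides the shell and the picture viewer there is one more tool, called by a JSON object that holds its "method" and its "body", one argument or row to a line. send_rows: Moves the arm, as the interface text tells. Its arguments: {"type":"object","properties":{"deltas":{"type":"string"},"newtons":{"type":"number"}},"required":["deltas"]}

```bash
mkdir -p pics
cat > h.py <<'E'
import numpy as np, cv2
from rig import robot
def cam(n):
    c=robot.camera(n); c['f']=200/np.tan(np.radians(c['fovy'])/2)
    c['R']=cv2.Rodrigues(np.array(c['rvec'],float))[0]; c['t']=np.array(c['tvec'],float).ravel(); return c
def pts(c):
    d=c['depth']; v,u=np.mgrid[:400,:640]
    P=np.stack([(u-c['cx'])/c['f']*d,(v-c['cy'])/c['f']*d,d],-1)
    W=(P-c['t'])@c['R']; W[d==0]=np.nan; return W
def proj(c,p):
    q=c['R']@np.array(p)+c['t']; return q[:2]/q[2]*c['f']+[c['cx'],c['cy']]
def save(n,im): cv2.imwrite('pics/'+n,np.ascontiguousarray(im[...,::-1]))
E
python3 - <<'E'
from h import *
A=[]
for n in ['scene','side']:
    c=cam(n); A.append(c['image']); W=pts(c); print(n,c['t'],c['f'],-c['R'].T@c['t'])
    for th in ['rack','red_end','jar','jar_red','jar_grey','rail_a']:
        for r in robot.cut_out(n,th)[:7]:
            w=W[r['region']]; w=w[~np.isnan(w[:,0])]
            print(th,round(r['p'],2),np.round(r['box']),np.round(np.median(w,0),3) if len(w) else None,np.round(np.percentile(w,[2,98],axis=0),3).tolist() if len(w) else '')
save('scene.png',A[0]); save('side.png',A[1])
E
```

```text
scene [0.51142182 0.01080466 0.93964978] 451.08232929922355 [0.14232447 0.83138432 0.65814481]
rack 0.85 [291. 125. 328. 239.] [0.495 0.21  0.033] [[0.414, 0.039, 0.001], [0.59, 0.367, 0.051]]
red_end 0.75 [288. 242. 329. 264.] [0.406 0.382 0.04 ] [[0.376, 0.363, 0.002], [0.434, 0.397, 0.051]]
jar 0.87 [357. 266. 388. 314.] [0.262 0.424 0.061] [[0.246, 0.398, 0.002], [0.282, 0.431, 0.085]]
jar 0.74 [335. 154. 354. 192.] [0.43  0.17  0.053] [[0.416, 0.125, 0.001], [0.451, 0.177, 0.084]]
jar 0.66 [276. 256. 300. 304.] [0.391 0.47  0.065] [[0.378, 0.444, 0.002], [0.413, 0.479, 0.092]]
jar 0.63 [347. 198. 371. 239.] [0.35  0.281 0.058] [[0.336, 0.254, 0.006], [0.371, 0.288, 0.085]]
jar 0.34 [291. 168. 300. 195.] [0.501 0.249 0.05 ] [[0.487, 0.223, 0.044], [0.518, 0.272, 0.052]]
jar_red 0.83 [276. 257. 300. 305.] [0.391 0.471 0.066] [[0.378, 0.447, 0.007], [0.411, 0.479, 0.092]]
jar_grey 0.67 [316. 248. 338. 301.] [0.336 0.438 0.071] [[0.322, 0.411, 0.009], [0.356, 0.445, 0.101]]
rail_a 0.78 [284. 216. 298. 242.] [0.444 0.356 0.049] [[0.429, 0.328, -0.0], [0.472, 0.379, 0.052]]
rail_a 0.6
[... 798 characters left out ...]
r 0.64 [373. 252. 394. 291.] [0.263 0.428 0.056] [[0.246, 0.401, 0.001], [0.282, 0.434, 0.083]]
jar_red 0.8 [300. 245. 322. 290.] [0.392 0.474 0.058] [[0.378, 0.433, -0.003], [0.415, 0.481, 0.09]]
jar_grey 0.94 [334. 235. 355. 287.] [0.337 0.441 0.066] [[0.322, 0.414, 0.002], [0.357, 0.448, 0.099]]
rail_a 0.67 [302. 144. 337. 238.] [0.495 0.21  0.029] [[0.415, 0.042, -0.002], [0.586, 0.369, 0.049]]
rail_a 0.65 [305. 186. 312. 198.] [0.501 0.252 0.047] [[0.486, 0.228, 0.043], [0.515, 0.274, 0.05]]
rail_a 0.48 [300. 156. 309. 171.] [0.559 0.141 0.047] [[0.543, 0.115, 0.043], [0.574, 0.168, 0.049]]
rail_a 0.4 [304. 200. 314. 216.] [0.474 0.304 0.047] [[0.46, 0.278, 0.045], [0.489, 0.328, 0.05]]
```

View pics/scene.png

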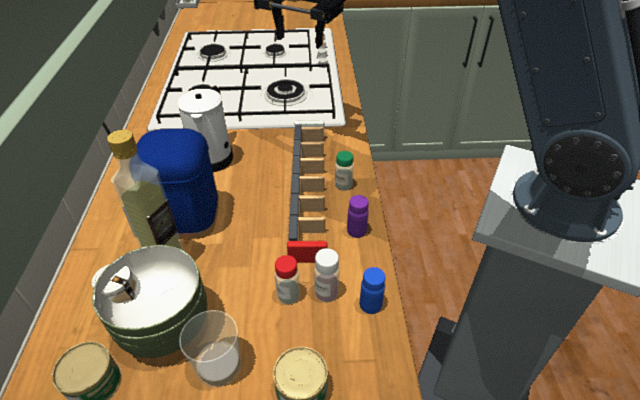

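View pics/side.png

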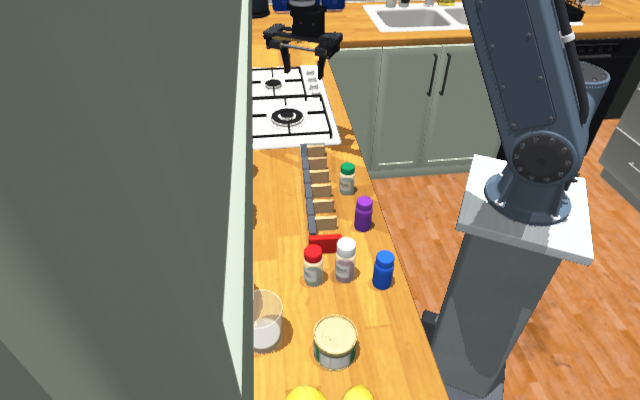

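The green-capped jar is at scene (345,170), with look-alikes in purple (358,216) and blue (373,290). The red board is at (307,252), the left end of the rack. So the count runs from rack +y (a, b, c), and the third gap is at rack y = +30.

Run:
```python
from h import *
from scipy.spatial.transform import Rotation as Ro
for n in ['scene','side']:
    c=cam(n); W=pts(c); im=c['image']; hsv=cv2.cvtColor(im,cv2.COLOR_RGB2HSV)
    x,y,z=W[...,0],W[...,1],W[...,2]
    m=(z>.044)&(z<.054)&(x>.37)&(x<.65)&(y>.0)&(y<.375)&(hsv[...,2]<120)&(hsv[...,1]<110)
    # near the line
    l=(x-.501)*.888+(y-.252)*.46; m&=abs(l)<.02
    P=W[m][:,:2]; r=cv2.minAreaRect((P*1000).astype(np.float32)); print(n,m.sum(),'rail rect',r)
    vx,vy,x0,y0=cv2.fitLine((P*1000).astype(np.float32),cv2.DIST_HUBER,0,.01,.01).ravel(); print('line',vx,vy,x0,y0,'yaw',np.degrees(np.arctan2(-vx,vy))%180, 'z',np.median(z[m]))
    # red board
    rd=(hsv[...,1]>170)&((hsv[...,0]<8)|(hsv[...,0]>172))&(z>.044)&(z<.056)&(y<.42)&(y>.33)
    print('red top',cv2.minAreaRect((W[rd][:,:2]*1000).astype(np.float32)))
    g=(hsv[...,0]>55)&(hsv[...,0]<90)&(hsv[...,1]>110)&(z>.06)&(x>.35)&(x<.5)&(y>.1)&(y<.25)
    t=g&(z>.079); print('cap n',g.sum(),t.sum(),'top mean',W[t].mean(0),W[t].min(0),W[t].max(0),'all',W[g].min(0),W[g].max(0))
    if n=='scene': save('crop.png',cv2.resize(im[110:270,260:400],None,fx=4,fy=3.7,interpolation=cv2.INTER_CUBIC))
o=robot.get_obs(); print({k:np.round(v,3) for k,v in o.items()}); print(Ro.from_quat(o['tool_rot']).as_matrix().round(3))
```

```text
scene 880 rail rect ((517.1622924804688, 219.77020263671875), (16.021825790405273, 355.7073059082031), 27.79196548461914)
line 0.46739846 -0.88404673 505.66757 240.99246 yaw 27.86557 z 0.04958055191489287
red top ((405.34716796875, 378.0579833984375), (69.47893524169922, 13.792779922485352), 27.064695358276367)
cap n 200 141 top mean [0.4335171  0.16103942 0.08280053] [0.41839899 0.14473616 0.07928611] [0.45059626 0.17634199 0.0860924 ] all [0.41799929 0.14473616 0.06645236] [0.45059626 0.17634199 0.0860924 ]
side 99 rail rect ((516.2863159179688, 222.53106689453125), (15.876192092895508, 348.57244873046875), 27.719078063964844)
line 0.44782066 -0.8941234 534.1348 193.33899 yaw 26.603943 z 0.04645251038435675
red top ((404.5867919921875, 379.0009765625), (69.34786987304688, 16.48986053466797), 28.19705581665039)
cap n 135 80 top mean [0.43455561 0.16228463 0.08081013] [0.4188213  0.14589019 0.07901466] [0.4504225  0.17764843 0.08327663] all [0.41784784 0.14589019 0.0666089 ] [0.4504225  0.1796709  0.08327663]
{'time': np.float64(0.8), 'q': array([-0.179,  0.527,  1.433, -0.   ,  1.181, -0.179]), 'joint_velocities': array([-0.002, -0.   , -0.   , -0.001,  0.   , -0.   ]), 'joint_torque': array([ -0.   , -43.995, -17.698,   0.064,   0.05 ,  -0.   ]), 'position': array([0.625, 0.   , 0.292]), 'tool_rot': array([ 0.707,  0.707, -0.   , -0.   ]), 'ft_force': array([ 0.144, -0.046,  0.273]), 'moment': array([ 0.024, -0.037, -0.017]), 'grip_force': np.float64(0.0), 'grip_width': np.float64(0.087)}
[[-0.  1. -0.]
 [ 1.  0. -0.]
 [-0. -0. -1.]]
```

View pics/crop.png

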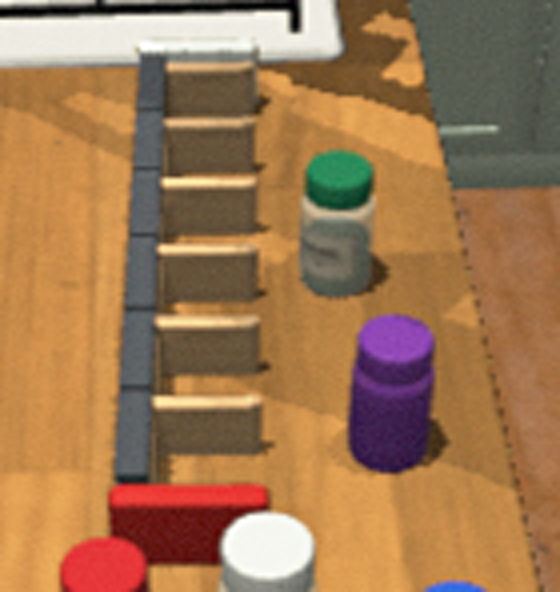

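The crop confirms the bright green cap as the target. Seen from the red end, the rail sections run a, b, c. I'll turn the tool to the rack frame (tool x = rack x, tool y = −rack y), then move over section a with the fingers shut.

{"method": "send_rows", "body": {
  "deltas": "0 0 0 0 0 10.4 0;0 0 0 0 0 10.4 0;0 0 0 0 0 10.4 0;0 0 0 0 0 10.4 0;0 0 0 0 0 10.4 0;0 0 0 0 0 10.4 0;0 0 0 0 0 0 0",
  "newtons": 10
}}

```text
time: 1.68
position: [0.625, 0.0001, 0.2922]
tool_rot: [0.971, 0.24, -0.0, -0.0]
ft_force: [-0.2, 0.5, 0.9]
grip_width: 0.025
grip_force: 0.0
```

{"method": "send_rows", "body": {
  "deltas": "0.6 -40 8 0 0 0 0;0.7 -40 8 0 0 0 0;0.6 -40 8 0 0 0 0;0.7 -40 8 0 0 0 0;0.6 -40 8 0 0 0 0;0.7 -40 8 0 0 0 0;0.6 -40 8 0 0 0 0;0.7 -40 8 0 0 0 0;0.6 -40 8 0 0 0 0;0.6 -36 8 0 0 0 0"
}}

```text
time: 2.92
position: [0.4466, 0.3553, 0.2122]
tool_rot: [0.971, 0.24, 0.0, -0.0]
ft_force: [0.4, -0.2, -0.2]
grip_width: 0.0003
grip_force: 0.0
```

{"method": "send_rows", "body": {
  "deltas": "0 0 20 0 0 0 0;0 0 20 0 0 0 0;0 0 20 0 0 0 0;0 0 20 0 0 0 0;0 0 0 0 0 0 0;0 0 0 0 0 0 0"
}}

```text
time: 3.68
position: [0.4476, 0.3542, 0.1328]
tool_rot: [0.971, 0.239, 0.001, -0.0]
ft_force: [0.1, -0.1, -0.5]
grip_width: 0.0005
grip_force: 0.0
```

Run:
```python
from h import *
c=cam('scene');save('s2.png',cv2.resize(c['image'][100:320,220:420],None,fx=3,fy=2.7))
o=robot.get_obs(); print(o['time'],o['position'],o['ft_force'],o['grip_width'],o['q'])
```

```text
3.725 [0.44779809 0.35422642 0.13310804] [ 0.59236302  0.01683734 -0.07008096] 0.00033328056728708084 [ 4.73601795e-01  6.82400904e-01  1.69456313e+00 -6.76133724e-06
  7.62844519e-01  1.56170350e+00]
```

View pics/s2.png

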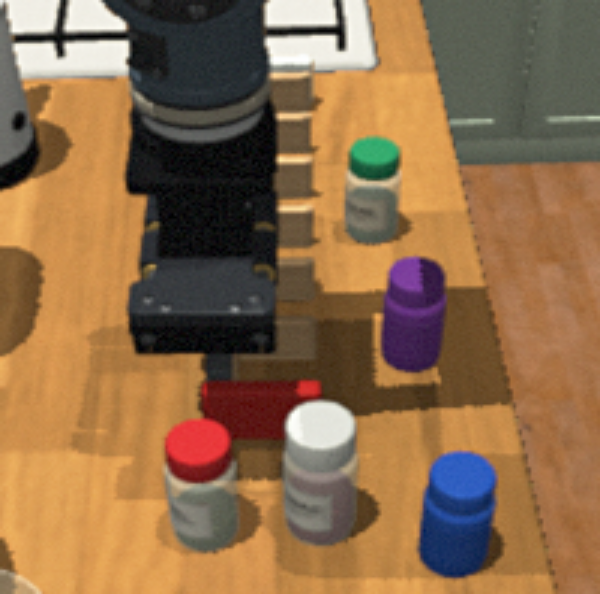

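The fingertip is over the rail section beside the red board (crop 218,365). Next I lower it gently.

{"method": "send_rows", "body": {
  "deltas": "0 0 5 0 0 0 0;0 0 4 0 0 0 0;0 0 2 0 0 0 0;0 0 1 0 0 0 0;0 0 0 0 0 0 0;0 0 0 0 0 0 0"
}}

```text
time: 4.47
position: [0.4472, 0.3539, 0.1203]
tool_rot: [0.971, 0.239, 0.0, -0.0]
ft_force: [0.5, -0.5, -0.4]
grip_width: 0.0005
grip_force: 0.0
```

{"method": "send_rows", "body": {
  "deltas": "0 0 1 0 0 0 0;0 0 1 0 0 0 0;0 0 0 0 0 0 0;0 0 0 0 0 0 0"
}}

```text
time: 4.97
position: [0.4472, 0.354, 0.1201]
tool_rot: [0.971, 0.239, 0.0, -0.0]
ft_force: [-2.2, -1.6, 12.1]
grip_width: 0.0003
grip_force: 6.1
```

{"method": "send_rows", "body": {
  "deltas": "0 0 -0.4 0 0 0 0;0 10 0 0 0 0 0;0 10 0 0 0 0 0;0 10 0 0 0 0 0;0 10 0 0 0 0 0;0 10 0 0 0 0 0;0 10 0 0 0 0 0;0 0 0 0 0 0 0;0 0 0 0 0 0 0"
}}

```text
time: 6.1
position: [0.4762, 0.3012, 0.1201]
tool_rot: [0.971, 0.238, 0.002, -0.0]
ft_force: [0.3, 0.1, 8.8]
grip_width: 0.0003
grip_force: 3.9
```

{"method": "send_rows", "body": {
  "deltas": "0 10 0 0 0 0 0;0 10 0 0 0 0 0;0 10 0 0 0 0 0;0 10 0 0 0 0 0;0 10 0 0 0 0 0;0 10 0 0 0 0 0;0 0 0 0 0 0 0;0 0 0 0 0 0 0;0 0 0 0 0 0 0"
}}

```text
time: 7.22
position: [0.5038, 0.248, 0.1201]
tool_rot: [0.971, 0.238, 0.002, -0.0]
ft_force: [-0.0, 0.6, 7.9]
grip_width: 0.0004
grip_force: 4.1
```

{"method": "send_rows", "body": {
  "deltas": "0 0 -25 0 0 0 0;0 0 -30 0 0 0 0;0 0 -25 0 0 0 0.14;-25 23 0 0 0 0 0.14;-25 23 0 0 0 0 0.14;-25 23 0 0 0 0 0.14;-26 23 0 0 0 0 0.14;0 0 0 0 0 0 0.14"
}}

```text
time: 8.22
position: [0.4549, 0.1178, 0.1986]
tool_rot: [0.971, 0.237, -0.001, -0.0]
ft_force: [-0.0, 0.8, 0.4]
grip_width: 0.0121
grip_force: 0.0
```

{"method": "send_rows", "body": {
  "deltas": "0 0 0 0 0 -10 0.14;0 0 0 0 0 -10 0.14;0 0 0 0 0 -10 0.14;0 0 0 0 0 -10 0.14;0 0 0 0 0 -10 0.14;0 0 0 0 0 -10 0.14;0 0 0 0 0 -10 0.14;0 0 0 0 0 -10 0.14;0 0 0 0 0 -10 0.14;0 0 0 0 0 0 0.14"
}}

```text
time: 9.48
position: [0.4564, 0.12, 0.1987]
tool_rot: [0.519, 0.855, 0.0, 0.0]
ft_force: [-0.8, 0.3, -0.1]
grip_width: 0.0122
grip_force: 0.0
```

```bash
cat >> h.py <<'E'
from scipy.spatial.transform import Rotation as Ro
O=np.array([.4902,.2071]); a=np.radians(27.6); RX=np.array([np.cos(a),np.sin(a)]); RY=np.array([-np.sin(a),np.cos(a)])
def rk(p): d=np.array(p)[:2]-O; return np.round(1000*np.array([d@RX,d@RY]),1)
def status(name=None):
    for n in ['scene','side']:
        c=cam(n); W=pts(c); hsv=cv2.cvtColor(c['image'],cv2.COLOR_RGB2HSV); x,y,z=np.moveaxis(W,-1,0)
        g=(hsv[...,0]>55)&(hsv[...,0]<90)&(hsv[...,1]>110)&(z>.077)&(z<.09)&(x>.35)&(x<.6)&(y>.08)&(y<.32)
        if g.sum()>5:
            w=W[g]; print(n,g.sum(),'jar rack',rk(w.mean(0)),'mid',rk((w.min(0)+w.max(0))/2),'z',w[:,2].mean())
        if n=='scene' and name: save(name,cv2.resize(c['image'][100:260,240:420],None,fx=4,fy=3.7))
    o=robot.get_obs(); R=Ro.from_quat(o['tool_rot']).as_matrix()
    print(o['time'],'tcp rack',rk(o['position']),o['position'],'tooly yaw in rack',np.degrees(np.arctan2(R[1,1],R[0,1]))-27.6,'w',o['grip_width'],o['ft_force'])
E
python3 -c "
from h import *
status('s3.png')"
```

```text
scene 149 jar rack [-70.8 -14. ] mid [-71.5 -16.2] z 0.08230565370079264
side 96 jar rack [-70.4 -13.3] mid [-71.1 -14.4] z 0.08026679900092847
9.575 tcp rack [-70.6 -61.7] [0.45624172 0.11976002 0.19868844] tooly yaw in rack -0.1264077658893612 w 0.01227629772884946 [ 0.39172366  0.49105467 -0.18642359]
```

{"method": "send_rows", "body": {
  "deltas": "0 0 30 0 0 0 0.14;0 0 30 0 0 0 0.14;0 0 30 0 0 0 0.14;0 0 17 0 0 0 0.14;0 0 0 0 0 0 0.14;0 0 0 0 0 0 0.14"
}}

```text
time: 10.32
position: [0.4563, 0.1194, 0.0921]
tool_rot: [0.518, 0.855, 0.0, 0.0]
ft_force: [-0.1, 0.3, -0.7]
grip_width: 0.0121
grip_force: 0.0
```

{"method": "send_rows", "body": {
  "deltas": "5 0 0 0 0 0 0.14;5 0 0 0 0 0 0.14;4 0 0 0 0 0 0.14;4 0 0 0 0 0 0.14;4 0 0 0 0 0 0.14;4 0 0 0 0 0 0.14;4 0 0 0 0 0 0.14;3 0 0 0 0 0 0.14;0 0 0 0 0 0 0.14;0 0 0 0 0 0 0.14"
}}

```text
time: 11.58
position: [0.4405, 0.1485, 0.0916]
tool_rot: [0.518, 0.855, -0.0, -0.0]
ft_force: [-0.5, 0.5, 0.1]
grip_width: 0.012
grip_force: 0.0
```

```bash
python3 -c "
from h import *
status('s4.png')"
```

```text
scene 161 jar rack [-71.3   4.4] mid [-72.2   1. ] z 0.08243499694572841
side 104 jar rack [-70.6   5.9] mid [-71.1   2.3] z 0.08028105512764767
11.675 tcp rack [-71.1 -29. ] [0.44064728 0.14843834 0.0916224 ] tooly yaw in rack -0.009523898356476934 w 0.012573526054609093 [ 0.22917944 -0.52442413  0.51765992]
```

View pics/s4.png

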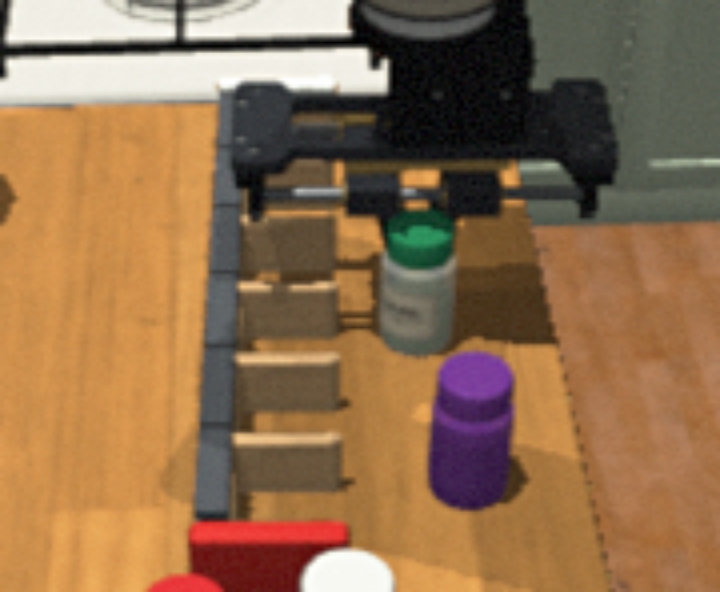

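The jar is upright and being pushed evenly, well clear of the purple look-alike at crop (470,430). I'll push on, then back off and measure.

{"method": "send_rows", "body": {
  "deltas": "4 0 0 0 0 0 0.14;4 0 0 0 0 0 0.14;4 0 0 0 0 0 0.14;4 0 0 0 0 0 0.14;4 0 0 0 0 0 0.14;4 0 0 0 0 0 0.14;2 0 0 0 0 0 0.14;0 0 0 0 0 0 0.14;0 0 0 0 0 0 0.14"
}}

```text
time: 12.8
position: [0.4286, 0.1715, 0.0917]
tool_rot: [0.518, 0.855, 0.0, 0.0]
ft_force: [-0.3, -0.1, -0.4]
grip_width: 0.0125
grip_force: 0.0
```

{"method": "send_rows", "body": {
  "deltas": "-10 0 0 0 0 0 0.14;-15 0 0 0 0 0 0.14;-15 0 0 0 0 0 0.14;-10 0 0 0 0 0 0.14;0 0 0 0 0 0 0.14;0 0 0 0 0 0 0.14"
}}

```text
time: 13.55
position: [0.4515, 0.1272, 0.0916]
tool_rot: [0.518, 0.855, -0.0, -0.0]
ft_force: [-0.1, 0.8, -0.3]
grip_width: 0.0121
grip_force: 0.0
```

```bash
python3 -c "
from h import *
status('s5.png')"
```

```text
scene 184 jar rack [-70.8  29. ] mid [-71.8  26.4] z 0.08243531852039208
side 108 jar rack [-70.3  30.5] mid [-70.6  30.1] z 0.08047340615819065
13.65 tcp rack [-71.3 -52.5] [0.45132574 0.12749012 0.09163762] tooly yaw in rack 0.026070010166524327 w 0.011984516339052743 [-0.10066259  0.57886043  0.26107271]
```

{"method": "send_rows", "body": {
  "deltas": "0 0 -36 0 0 0 0.14;0 0 -36 0 0 0 0.14;0 0 -36 0 0 0 0.14;27 -15 0 0 0 0 0.14;27 -15 0 0 0 0 0.14;28 -15 0 0 0 0 0.14;0 0 0 0 0 0 0.14"
}}

```text
time: 14.52
position: [0.3709, 0.1799, 0.1996]
tool_rot: [0.517, 0.856, -0.001, -0.001]
ft_force: [-0.1, 0.2, -0.0]
grip_width: 0.012
grip_force: 0.0
```

{"method": "send_rows", "body": {
  "deltas": "0 0 0 0 0 10 0.14;0 0 0 0 0 10 0.14;0 0 0 0 0 10 0.14;0 0 0 0 0 10 0.14;0 0 0 0 0 10 0.14;0 0 0 0 0 10 0.14;0 0 0 0 0 10 0.14;0 0 0 0 0 10 0.14;0 0 0 0 0 10 0.14;0 0 0 0 0 0 0.14"
}}

```text
time: 15.78
position: [0.3749, 0.1789, 0.1997]
tool_rot: [0.971, 0.239, 0.001, 0.0]
ft_force: [-0.8, 0.1, 1.0]
grip_width: 0.0121
grip_force: 0.0
```

```bash
python3 -c "
from h import *
status('s6.png')"
```

```text
scene 161 jar rack [-70.8  30.6] mid [-71.8  28.5] z 0.08233730565441712
side 110 jar rack [-70.2  31.1] mid [-70.9  28.6] z 0.08050000866543369
15.875 tcp rack [-115.6   28.7] [0.37447211 0.17894663 0.19964723] tooly yaw in rack -89.85574254951405 w 0.012365524728532513 [0.45636057 0.60463621 0.31912085]
```

{"method": "send_rows", "body": {
  "deltas": "0 -1 30 0 0 0 0.14;0 0 30 0 0 0 0.14;0 0 30 0 0 0 0.14;0 0 15 0 0 0 0.14;0 0 0 0 0 0 0.14;0 0 0 0 0 0 0.14"
}}

```text
time: 16.62
position: [0.3738, 0.18, 0.095]
tool_rot: [0.971, 0.239, 0.0, 0.0]
ft_force: [-0.8, 0.9, 1.0]
grip_width: 0.0123
grip_force: 0.0
```

{"method": "send_rows", "body": {
  "deltas": "5 0 0 0 0 0 0.14;5 0 0 0 0 0 0.14;5 0 0 0 0 0 0.14;5 0 0 0 0 0 0.14;5 0 0 0 0 0 0.14;5 0 0 0 0 0 0.14;4 0 0 0 0 0 0.14;4 0 0 0 0 0 0.14;0 0 0 0 0 0 0.14;0 0 0 0 0 0 0.14"
}}

```text
time: 17.88
position: [0.407, 0.1975, 0.0946]
tool_rot: [0.971, 0.239, -0.0, 0.0]
ft_force: [0.2, -0.1, -0.2]
grip_width: 0.0124
grip_force: 0.0
```

```bash
python3 -c "
from h import *
status('s7.png')"
```

```text
scene 44 jar rack [-37.3  33.1] mid [-39.8  31.8] z 0.08204784497864967
side 38 jar rack [-38.5  34.6] mid [-41.   33.6] z 0.08026094803137157
17.975 tcp rack [-78.2  30.1] [0.40692225 0.19751744 0.09464773] tooly yaw in rack -89.99812862285586 w 0.012184396719816236 [ 0.11662917  0.42939721 -0.34079664]
```

View pics/s7.png

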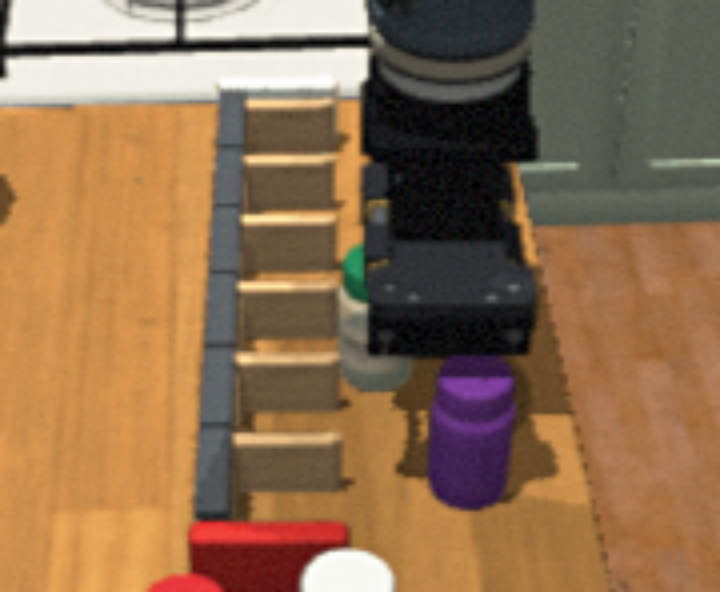

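The jar (crop 365,320) is entering the third gap, between the second and third dividers from the red end side. I'll continue the push.

{"method": "send_rows", "body": {
  "deltas": "4 0 0 0 0 0 0.14;4 0 0 0 0 0 0.14;4 0 0 0 0 0 0.14;4 0 0 0 0 0 0.14;4 0 0 0 0 0 0.14;4 0 0 0 0 0 0.14;4 0 0 0 0 0 0.14;4 0 0 0 0 0 0.14;0 0 0 0 0 0 0.14;0 0 0 0 0 0 0.14"
}}

```text
time: 19.23
position: [0.4354, 0.2124, 0.0946]
tool_rot: [0.971, 0.239, -0.0, -0.0]
ft_force: [-0.0, 0.4, 1.0]
grip_width: 0.0123
grip_force: 0.0
```

{"method": "send_rows", "body": {
  "deltas": "3 0 0 0 0 0 0.14;2 0 0 0 0 0 0.14;2 0 0 0 0 0 0.14;0 0 0 0 0 0 0.14;0 0 0 0 0 0 0.14"
}}

```text
time: 19.85
position: [0.4417, 0.2156, 0.0947]
tool_rot: [0.971, 0.239, 0.0, 0.0]
ft_force: [0.2, 0.3, 0.7]
grip_width: 0.0119
grip_force: 0.0
```

```bash
python3 -c "
from h import *
status()"
```

```text
scene 25 jar rack [ 2.6 32.4] mid [ 0.9 30.6] z 0.08185466407080988
side 30 jar rack [ 0.6 36. ] mid [-2.8 34.9] z 0.08044407833582112
19.95 tcp rack [-39.1  30. ] [0.44162468 0.21561104 0.09465623] tooly yaw in rack -90.00196507010145 w 0.012631299007760726 [-0.12997929 -0.4746457  -0.42004194]
```

{"method": "send_rows", "body": {
  "deltas": "1.5 0 0 0 0 0 0.14;1.5 0 0 0 0 0 0.14;0 0 0 0 0 0 0.14;0 0 0 0 0 0 0.14"
}}

```text
time: 20.45
position: [0.4444, 0.217, 0.0947]
tool_rot: [0.971, 0.239, 0.0, 0.0]
ft_force: [-0.5, 0.5, -0.6]
grip_width: 0.0121
grip_force: 0.0
```

{"method": "send_rows", "body": {
  "deltas": "-5 0 0 0 0 0 0.14;-15 0 0 0 0 0 0.14;-20 0 0 0 0 0 0.14;-20 0 0 0 0 0 0.14;0 0 -20 0 0 0 0.14;0 0 -40 0 0 0 0.14;0 0 -40 0 0 0 0.14;0 0 -20 0 0 0 0.14;0 0 0 0 0 0 0.14;0 0 0 0 0 0 0.14"
}}

```text
time: 21.7
position: [0.3904, 0.189, 0.214]
tool_rot: [0.971, 0.239, -0.001, -0.0]
ft_force: [0.1, -0.9, 0.0]
grip_width: 0.0123
grip_force: 0.0
```

Run:
```python
from h import *
status('s8.png')
c=cam('scene'); W=pts(c)
for t in ['jar_red','jar_grey']:
    r=robot.cut_out('scene',t)[0]; print(t,r['p'],np.nanmedian(W[r['region']],0).round(3))
```

```text
scene 181 jar rack [-7.9 33.9] mid [-8.6 32.4] z 0.08241313198227124
side 113 jar rack [-7.1 35.1] mid [-7.7 34. ] z 0.08043297960472849
21.8 tcp rack [-96.9  30.2] [0.39036113 0.18901973 0.21358284] tooly yaw in rack -90.00506224185622 w 0.012100670847488434 [ 0.09470637  0.21215036 -0.12153316]
jar_red 0.76 [0.39  0.47  0.067]
jar_grey 0.83 [0.336 0.437 0.07 ]
```

View pics/s8.png

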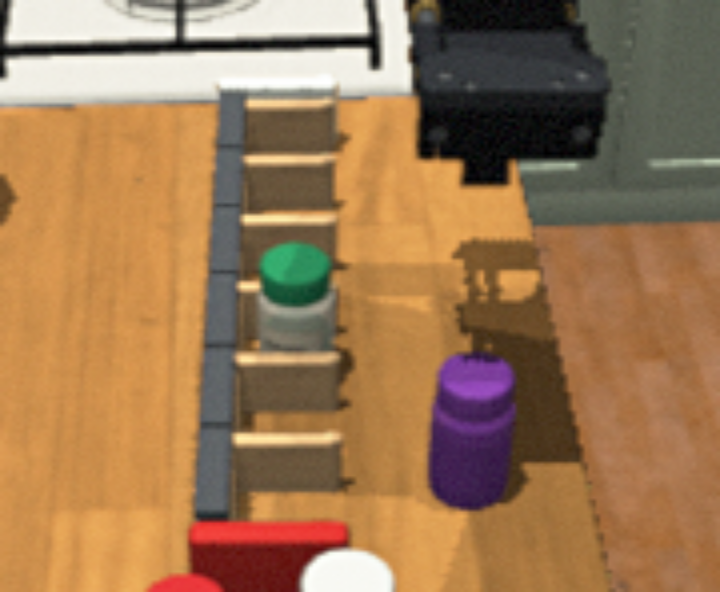

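The jar stands upright in the third gap at rack (−7.5, 33) mm. The hand is clear, and the red and grey jars haven't moved.

```bash
python3 -c "
from rig import robot
print(robot.hand_in())"
```

```text
the job is handed in; nothing more can be done
None
```

I ran a fingertip along rail sections a, b and c from the red end, then pushed the green-capped jar into the third gap, where it stands upright about 7.5 mm in front of the rack's middle; the red and grey jars did not move, and I've handed the job in (no verdict was returned).

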